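Stack a pewter cup set on its wooden display base

ROBOT

A 7-joint arm with a two-finger parallel gripper is mounted at the origin on a cart in front of the work surface, level with it; the furniture and walls round the work are solid. World frame = base frame: x ahead of the robot, y to its left, z up, the work surface at z = 0. Lengths are in m, angles in rad, forces in N, time in s.
With the tool pointing down it reaches from about 0.425 to 0.825 m from the base axis. Payload 3.6 kg.
Tool frame: the origin (TCP) lies at the very end of the fingers, on their centre line; the grasp point (between the pads) lies 19 mm behind it; z points along the fingers, x is the direction in which the jaws open and shut, and the axes are right-handed (so a half turn about z gives the same grasp; the last joint's range is limited). The gripper opens to 93 mm and grips with 3 to 60 N. Pads are 15 mm wide; open, the fingers measure 128 mm over their backs; the gripper's body (75 mm by 188 mm) begins 65 mm behind the grasp point.
Start: joints at [1.19, 0.615, -0.013, 1.423, 0.008, 1.103, -0.04], TCP at [0.225, -0.61, 0.219] pointing down, gripper open.
Joint ranges: [-3.12, 3.12], [-0.3, 2.06], [-1.34, 1.32], [0.26, 2.42], [-1.36, 4.5], [0.01, 1.98], [-2.84, 2.84]. Speed limits (rad/s): [2.79, 2.79, 3.14, 3.14, 3.14, 3.14, 3.14].

INTERFACE

Orientations are given as a unit quaternion [w, x, y, z].
In Python, from cell import manip gives the robot as it stands. The module is installed in compiled form; this text tells all that it offers.
- The arm moves only by the tool move_arm, never from a script. Its argument "increments" is text: rows parted by semicolons, each of 7 numbers parted by spaces: the shift along the tool's x, y, z in mm, then the turn, a rotation vector about the tool's x, y, z in degrees, then the finger opening in mm, from 0 to 93. A call has 1 to 8 rows; each row shifts and turns the commanded pose from where the row before left it, along the tool's axes as they then stand; what a row does not reach is not made up. A row lasts 1/12 s, in which the tool goes at most 41.7 mm and 7.16 degrees, less where a joint would pass 70% of its speed; a pose out of reach is approached as far as the arm can. A call is refused whole if a number of a shift passes 41.7 or a number of a turn 7.16, either way. A call with a gripper value outside its range is refused whole. The fingers move at their own pace and stop on an object; "force" is the grip in N (left out, the last holds). Time passes only in rows, so rows that do not move let the fingers close. It gives the time, the measured TCP pose, the force and the opening at its end, in the units of the state.
- manip.get_state(): the state, without advancing time (a new reading comes with each control period).
- manip.read_camera(name): name is "side" or "top" or "wrist"; returns a dict with "img" (480x640x3 uint8, red, green, blue), "depth" (480x640 float32, m along the optical axis (not along the pixel's ray), 0 where there is no reading), "intrinsics" (3x3 intrinsics, pixels), "distortion" ([k1, k2, p1, p2, k3] as OpenCV has them; the pictures are not rectified), "R" (3x3) and "t" (3): a world point X has camera coordinates R X + t; the wrist camera has in their place "tool_from_camera" (4x4, takes a point from camera to tool coordinates, whose origin is the TCP and whose axes are the tool frame's). Camera axes: x right, y down, z forward; pixel columns grow to the right and rows downward; lengths in m; the calibration is good to about 2 mm. A picture is of the moment at which its call begins: read the wrist's pose just before it.
- manip.job_done(): hands the job in, once; it reports no verdict.
The state is a dict: "time_s": time; "q": joint angles; "dq": joint speeds; "joint_torque": joint torques, N m; "eef_pos": TCP position; "eef_rot": TCP orientation; "wrist_force": force on the tool from outside, world axes, zero at the start; "torque": the same for the moment, N m; "gripper_width": finger opening in m.
Only numpy, scipy, OpenCV 4.12 (cv2) and the standard library are available. Lean on these libraries where they do the work, as an engineer would, in place of code of your own. Each camera call takes 0.05 s, during which the arm holds its last target. There are 200 camera calls.

TASK

Pile up the finished pewter set on the dark wooden display base, from the bottom upwards and in this order: the low wide cup standing in the middle of the base, the cork separator with its plug down in that cup's mouth and its flange flat on the rim, the tall narrow cup standing on the cork, and last the lid on the tall cup with its knob up. Build it piece by piece on the base, let go of each before fetching the next, and keep the pile upright and centred. Leave the red paste tin and the two wooden formers where they stand.

Things in the scene. Friction and masses are not known exactly. Their poses are not given: they have to be found in the camera images.
- wooden_base: Dark turned wooden display base: a round disc with a flat top and a stepped edge, 90 mm across (84 mm across the top), 16 mm high, fixed to the bench. Origin: centre of its underside, on the bench top; z up. (Ahead and to the left of the robot, behind about x = 0.45 m and from y = 0.05 to 0.45 m, stands a tall solid green lathe: swing the arm round or above it.)
- low_cup: Low wide pale pewter cup, open at the top, plain straight round wall, 69 mm outer diameter, 45 mm high; the mouth is at least 52 mm wide inside; floor 4 mm thick. Stands on the bench. Origin: centre of the underside; z up the cup's axis.
- cork_separator: Light brown turned cork separator, 24 mm high: a round flange, 68 mm across and 10 mm thick, on top of a narrower plug 14 mm long that tapers from 44 mm at the flange to 38 mm at its foot. Stands on its plug, flange up, so the flange is 14 to 24 mm above the bench. Origin: centre of the plug's underside; z up through the flange. Seated, the plug hangs loosely inside the low cup with the flange on the rim.
- tall_cup: Tall narrow pale pewter cup, open at the top, plain straight round wall, 61 mm outer diameter, 78 mm high. Stands on the bench. Origin: centre of the underside; z up the cup's axis.
- lid: Pale pewter lid: a shallow dome 65 mm across and 11 mm high, flat below, with a round knob 14 mm across on top from 11 to 23 mm above the underside. Lies on the bench, knob up. Origin: centre of the underside; z up through the knob. It simply lies on the cup's rim.
- paste_tin: Bystander, to be left alone: flat round tin of polishing paste with a red lid, 69 mm across, 25 mm high. Origin: centre of the underside.
- light_former: Bystander, to be left alone: light brown turned wooden former with a neck, 57 mm across, 48 mm high. Origin: centre of the underside.
- dark_former: Bystander, to be left alone: dark brown turned wooden former with a neck, 47 mm across, 58 mm high. Origin: centre of the underside.
There are look-alikes about, which are no part of the job. Leave any yellow look-alike of the low_cup alone.

How it is judged:
On the way, in this order (a step that is already met when the one before it is completed fails the run):
1. the low wide cup stands upright in the middle of the dark wooden base, released (horizontal distance between low_cup and wooden_base below 0.012 m and z of low_cup in the frame of wooden_base between 0.012 and 0.02 m and angle between low_cup's own z axis and vertical below 0.1 rad and contact force between the fingers and low_cup below 0.05 N and linear speed of low_cup below 0.02 m/s), for 0.2 s.
2. the cork separator's plug is in the mouth of the low cup and its flange lies flat on the rim, released (horizontal distance between cork_separator and low_cup below 0.01 m and z of cork_separator in the frame of low_cup between 0.027 and 0.035 m and angle between cork_separator's own z axis and vertical below 0.1 rad and contact force between the fingers and cork_separator below 0.05 N and linear speed of cork_separator below 0.02 m/s), for 0.2 s.
3. the tall narrow cup stands upright in the middle of the cork flange, released (horizontal distance between tall_cup and cork_separator below 0.012 m and z of tall_cup in the frame of cork_separator between 0.02 and 0.028 m and angle between tall_cup's own z axis and vertical below 0.1 rad and contact force between the fingers and tall_cup below 0.05 N and linear speed of tall_cup below 0.02 m/s), for 0.2 s.
4. the lid lies level and centred on the tall cup, knob up, released (horizontal distance between lid and tall_cup below 0.01 m and z of lid in the frame of tall_cup between 0.074 and 0.082 m and angle between lid's own z axis and vertical below 0.1 rad and contact force between the fingers and lid below 0.05 N and linear speed of lid below 0.02 m/s), for 0.2 s.
At the end, for the whole second after the job is handed in: Low cup on the base (centres within 12 mm), cork separator seated in it (within 10 mm), tall cup on the cork (within 12 mm), lid on the tall cup (within 10 mm), each at its seated height within 4 mm, upright within 0.1 rad, released and at rest (all of step 1 and all of step 2 and all of step 3 and all of step 4); the robot touches nothing.
It fails at once if paste tin is shifted by more than 30 mm or knocked over (distance of paste_tin from where it was at the start of the episode above 0.03 m or angle between paste_tin's own z axis and vertical above 0.5 rad).
It fails at once if light former is shifted by more than 30 mm or knocked over (distance of light_former from where it was at the start of the episode above 0.03 m or angle between light_former's own z axis and vertical above 0.5 rad).
It fails at once if dark former is shifted by more than 30 mm or knocked over (distance of dark_former from where it was at the start of the episode above 0.03 m or angle between dark_former's own z axis and vertical above 0.5 rad).
It also fails if it takes over 112 s, if anything falls off the work surface, if the arm or the gripper's body presses on something with over 40 N, if the wrist force passes 120 N, or if a joint passes its speed limit or range.

## Working session

There is one attempt and no reset: what is moved stays moved. The work goes in short steps, Python scripts to look and compute and a tool call to move; the robot and the scene stay as the last step left them, time stands still between calls to the robot, and variables do not carry over. Pictures are saved under pics/ and viewed, about 12 in all and at most 16, crops included, and the job is handed in when it is done.

Besides the shell and the picture viewer there is one more tool, called after ">>>" as name(argument=value, ...), one argument or row to a line, values as JSON. move_arm: Moves the arm, as the interface text tells. Its arguments: {"type":"object","properties":{"increments":{"type":"string"},"force":{"type":"number"}},"required":["increments"]}

```bash
mkdir -p pics
cat > h.py <<'E'
import numpy as np,cv2
from cell import manip
def save(n,f):
    cv2.imwrite(f,cv2.cvtColor(n,cv2.COLOR_RGB2BGR))
def cam(name):
    s=manip.get_state(); c=manip.read_camera(name)
    if name=='wrist':
        w,x,y,z=s['eef_rot']; 
        from scipy.spatial.transform import Rotation as Ro
        T=np.eye(4);T[:3,:3]=Ro.from_quat([x,y,z,w]).as_matrix();T[:3,3]=s['eef_pos']
        W=T@np.array(c['tool_from_camera']); c['Rw']=W[:3,:3];c['C']=W[:3,3]
    else:
        R=np.array(c['R']);c['Rw']=R.T;c['C']=-R.T@np.array(c['t'])
    return c
def cloud(c):
    v,u=np.mgrid[0:480,0:640]
    p=cv2.undistortPoints(np.stack([u,v],-1).reshape(-1,1,2).astype(float),np.array(c['intrinsics']),np.array(c['distortion'])).reshape(480,640,2)
    r=np.dstack([p,np.ones((480,640))])
    X=(r*c['depth'][...,None])@c['Rw'].T+c['C']; X[c['depth']==0]=np.nan
    return X
def px(c,u,v,z):
    p=cv2.undistortPoints(np.array([[[u,v]]],float),np.array(c['intrinsics']),np.array(c['distortion'])).ravel()
    d=c['Rw']@np.array([p[0],p[1],1]); return c['C']+d*(z-c['C'][2])/d[2]
E
python3 - <<'E'
from h import *
s=manip.get_state();print(s)
for n in('top','side'):
    c=cam(n);save(c['img'],f'pics/{n}0.png');print(n,c['C'],c['Rw'][:,2],(c['depth']>0).mean())
    np.save(f'{n}0.npy',cloud(c))
E
```

```text
{'time_s': 0.0, 'q': array([ 1.19053962,  0.6158853 , -0.01257427,  1.42487866,  0.00812276,
        1.10341393, -0.04039533]), 'dq': array([-3.97194725e-05,  2.07799317e-04,  1.10208465e-04, -1.69096204e-04,
        1.33239616e-04,  2.46652149e-04, -3.72748670e-04]), 'joint_torque': array([ 2.32405455e-04, -4.58927751e+01,  2.09035738e-01, -1.65743691e+01,
       -6.10681437e-02,  2.05173797e-02,  2.50913554e-04]), 'eef_pos': array([ 0.22488278, -0.60901719,  0.21751004]), 'eef_rot': array([-6.90899741e-04,  8.20507827e-01, -5.71633886e-01, -1.06243541e-03]), 'wrist_force': array([-0.00351746,  0.07754364,  0.38030834]), 'torque': array([ 0.01887106, -0.03553849, -0.0672781 ]), 'gripper_width': 0.09296909253410329}
top [ 0.53666082 -0.1046127   0.88775931] [ 0.05554092 -0.04116632 -0.99760741] 0.99599609375
side [ 0.43263352 -0.82778744  0.51778498] [ 0.171133    0.79854794 -0.57709158] 0.995888671875
```

View pics/top0.png

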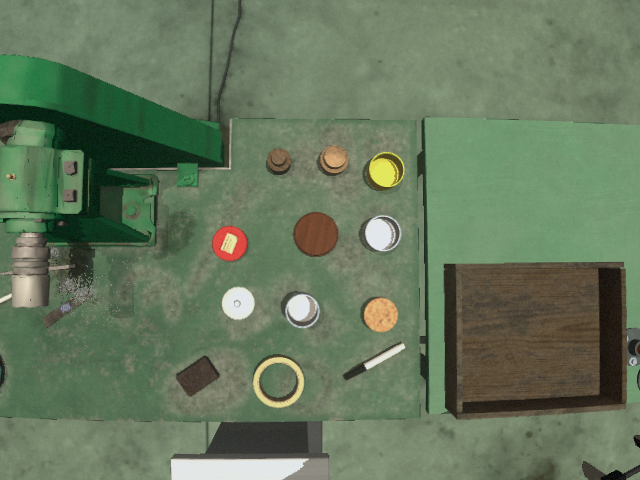

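View pics/side0.png

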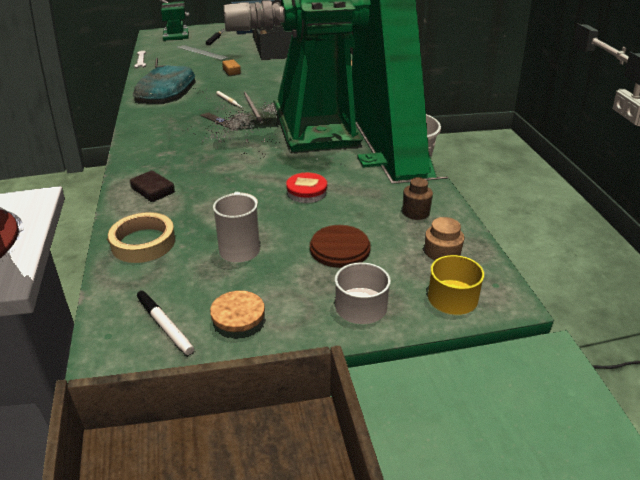

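The top view shows:
- base (316,234)
- grey low cup (381,234)
- yellow look-alike (385,171), to be left alone
- cork (380,315)
- tall cup (302,310), narrower and clearly tall in the side view at (238,228)
- lid (238,304)
- tin (230,243)
- formers (334,158) and (279,160)

The low cup is the pewter one at top (381,234) and side (362,293). The yellow one is the decoy. I'll measure positions from both clouds and make one enlarged crop.

Run:
```python
from h import *
T=np.load('top0.npy');S=np.load('side0.npy')
im=cv2.imread('pics/top0.png');cv2.imwrite('pics/crop1.png',cv2.resize(im[140:345,200:420],None,fx=2.9,fy=2.9,interpolation=cv2.INTER_CUBIC))
seeds=dict(base=(316,234),low=(381,234),cork=(380,315),tall=(302,310),lid=(238,304),tin=(230,243),lf=(334,158),df=(279,160),yel=(385,171))
for X,n in((T,'top'),(S,'side')):
    fl=X[np.abs(X[...,2])<.015];fl=fl[(fl[:,0]>.35)&(fl[:,0]<.7)&(abs(fl[:,1]+.1)<.2)];print(n,'bench z',np.median(fl[:,2]))
for k,(u,v) in seeds.items():
    c0=T[v,u,:2]
    for X,n in((T,'top'),(S,'side')):
        P=X.reshape(-1,3);P=P[np.isfinite(P[:,0])]
        P=P[(np.hypot(*(P[:,:2]-c0).T)<.055)&(P[:,2]>.007)]
        zt=np.percentile(P[:,2],97)
        Q=P[P[:,2]>zt-.006,:2].astype(np.float32)
        (x,y),r=cv2.minEnclosingCircle(Q)
        print(k,n,'ztop %.4f'%zt,'c %.4f %.4f r %.4f n%d'%(x,y,r,len(Q)))
```

```text
top bench z 0.0005807673899103083
side bench z -0.00012700978832946852
base top ztop 0.0193 c 0.5992 -0.1343 r 0.0427 n1362
base side ztop 0.0176 c 0.5987 -0.1366 r 0.0445 n1617
low top ztop 0.0475 c 0.5977 -0.2619 r 0.0349 n141
low side ztop 0.0452 c 0.5983 -0.2629 r 0.0364 n515
cork top ztop 0.0273 c 0.4377 -0.2601 r 0.0343 n884
cork side ztop 0.0251 c 0.4399 -0.2626 r 0.0348 n1626
tall top ztop 0.0805 c 0.4528 -0.1073 r 0.0309 n136
tall side ztop 0.0778 c 0.4545 -0.1077 r 0.0320 n394
lid top ztop 0.0219 c 0.4578 0.0193 r 0.0033 n30
lid side ztop 0.0223 c 0.4632 0.0203 r 0.0048 n13
tin top ztop 0.0239 c 0.5798 0.0357 r 0.0350 n967
tin side ztop 0.0226 c 0.5814 0.0330 r 0.0368 n718
lf top ztop 0.0499 c 0.7461 -0.1701 r 0.0213 n345
lf side ztop 0.0488 c 0.7473 -0.1731 r 0.0220 n441
df top ztop 0.0598 c 0.7421 -0.0616 r 0.0143 n174
df side ztop 0.0576 c 0.7422 -0.0642 r 0.0158 n171
yel top ztop 0.0465 c 0.7232 -0.2717 r 0.0355 n153
yel side ztop 0.0450 c 0.7231 -0.2727 r 0.0370 n516
```

View pics/crop1.png

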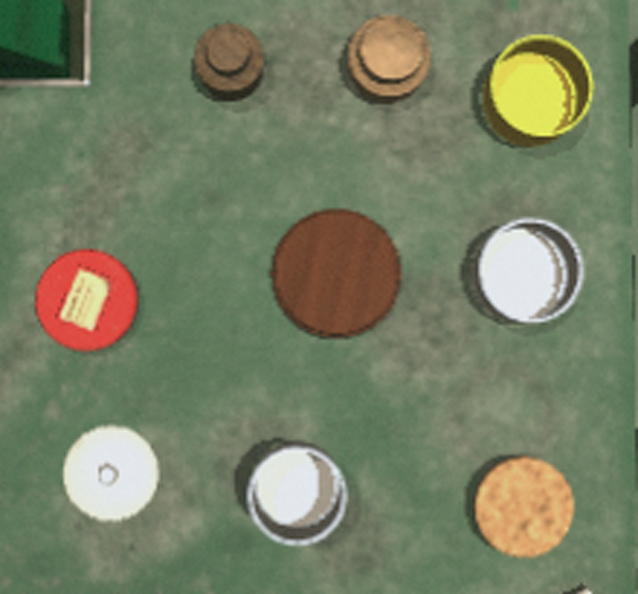

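The crop confirms the plain pewter low cup at crop (530,270), with the yellow look-alike above it at (540,88). I'll turn the jaws to world x first, which makes tool y equal −world y.

>>> move_arm(
  increments="0 0 0 0 0 -7 93; 0 0 0 0 0 -7 93; 0 0 0 0 0 -7 93; 0 0 0 0 0 -7 93; 0 0 0 0 0 -7 93; 0 0 0 0 0 -7 93; 0 0 0 0 0 -7 93; 0 0 0 0 0 -7 93",
  force=20,
)

```text
time_s: 0.77
eef_pos: [0.2249, -0.6093, 0.218]
eef_rot: [-0.001, 0.993, -0.117, -0.0]
wrist_force: [-0.5, -0.1, 0.0]
gripper_width: 0.0932
```

>>> move_arm(
  increments="0 0 0 0 0 -7 93; 0 0 0 0 0 -6.7 93; 40 -35 0 0 0 0 93; 40 -35 0 0 0 0 93; 40 -35 0 0 0 0 93; 40 -35 0 0 0 0 93; 40 -35 0 0 0 0 93; 40 -35 0 0 0 0 93",
)

```text
time_s: 1.43
eef_pos: [0.4143, -0.4436, 0.2183]
eef_rot: [-0.0, 1.0, -0.0, -0.0]
wrist_force: [0.4, 0.1, -0.2]
gripper_width: 0.0931
```

Run:
```python
from h import *
T=np.load('top0.npy').reshape(-1,3);S=np.load('side0.npy').reshape(-1,3)
for P in(T,S):
    P=P[np.isfinite(P[:,0])];P=P[(P[:,2]>.035)&(P[:,2]<.8)&(P[:,1]>.03)&(P[:,1]<.6)&(P[:,0]>.2)]
    for y in np.arange(.03,.35,.04):
        q=P[(P[:,1]>y)&(P[:,1]<y+.04)]
        if len(q): print('%.2f'%y,len(q),'xmin %.3f zmax %.3f'%(q[:,0].min(),q[:,2].max()))
```

```text
0.07 1032 xmin 0.743 zmax 0.106
0.11 1678 xmin 0.742 zmax 0.181
0.15 2452 xmin 0.599 zmax 0.259
0.19 5949 xmin 0.583 zmax 0.326
0.23 7294 xmin 0.583 zmax 0.348
0.27 7872 xmin 0.476 zmax 0.351
0.31 1112 xmin 0.477 zmax 0.309
0.03 2 xmin 0.747 zmax 0.035
0.07 1634 xmin 0.744 zmax 0.113
0.11 2076 xmin 0.743 zmax 0.186
0.15 2316 xmin 0.603 zmax 0.265
0.19 4214 xmin 0.585 zmax 0.279
0.23 2851 xmin 0.548 zmax 0.275
0.27 4962 xmin 0.476 zmax 0.268
0.31 664 xmin 0.476 zmax 0.261
```

The lathe is clear of the lid's approach. Next, go above the low cup and look with the wrist camera.

>>> move_arm(
  increments="35 -35 0 0 0 0 93; 35 -35 0 0 0 0 93; 35 -35 0 0 0 0 93; 28 -32 0 0 0 0 93; 0 0 25 0 0 0 93; 0 0 25 0 0 0 93;0 0 0 0 0 0 93",
)

```text
time_s: 2.02
eef_pos: [0.5263, -0.3231, 0.1634]
eef_rot: [-0.002, 1.0, 0.001, -0.005]
wrist_force: [-1.6, 0.4, -0.1]
gripper_width: 0.093
```

Run:
```python
from h import *
s=manip.get_state();print(s['eef_pos'])
c=cam('wrist');save(c['img'],'pics/w1.png');X=cloud(c);print(c['C'],c['Rw'][:,2])
P=X.reshape(-1,3);P=P[np.isfinite(P[:,0])]
P=P[(np.hypot(P[:,0]-.598,P[:,1]+.2624)<.045)&(P[:,2]>.035)&(P[:,2]<.055)]
print(len(P),np.percentile(P[:,2],[50,97]),cv2.minEnclosingCircle(P[:,:2].astype(np.float32)))
```

```text
[ 0.52631565 -0.32310427  0.16343173]
[ 0.52685593 -0.24654715  0.33069619] [-0.00843228 -0.27392303 -0.96171465]
1532 [0.04529395 0.0470386 ] ((0.597964882850647, -0.2630602717399597), 0.03512224182486534)
```

View pics/w1.png

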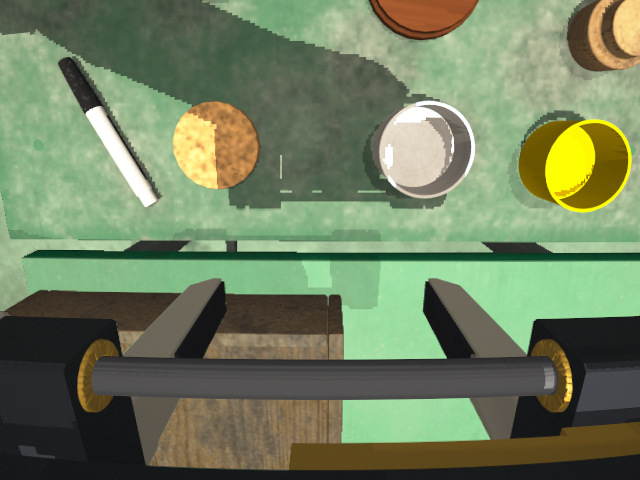

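The wrist view shows the grey low cup at (427,150) and yellow at (574,165). The depth agrees with the other cameras at (0.598,−0.263). The diagonal rows were clipped, so I'll keep row norms under 41.

>>> move_arm(
  increments="26 -22 0 0 0 0 93; 26 -22 0 0 0 0 93; 20 -16 0 0 0 0 93;0 0 20 0 0 0 93;0 0 20 0 0 0 93;0 0 0 0 0 0 93;0 0 0 0 0 0 93",
)

```text
time_s: 2.65
eef_pos: [0.6007, -0.2666, 0.129]
eef_rot: [0.0, 1.0, -0.001, -0.001]
wrist_force: [-0.5, -1.2, -0.0]
gripper_width: 0.093
```

>>> move_arm(
  increments="-2.5 -3.5 30 0 0 0 93; 0 0 35 0 0 0 93; 0 0 30 0 0 0 93;0 0 15 0 0 0 93;0 0 6 0 0 0 93;0 0 0 0 0 0 93;0 0 0 0 0 0 55;0 0 0 0 0 0 55",
)

```text
time_s: 3.32
eef_pos: [0.6006, -0.2629, 0.0151]
eef_rot: [0.001, 1.0, -0.001, 0.002]
wrist_force: [-0.3, 0.1, 0.3]
gripper_width: 0.084
```

>>> move_arm(
  increments="0 0 0 0 0 0 55;0 0 0 0 0 0 55;0 0 0 0 0 0 55;0 0 0 0 0 0 55;0 0 0 0 0 0 55",
)

```text
time_s: 3.73
eef_pos: [0.5994, -0.2623, 0.014]
eef_rot: [0.0, 1.0, -0.0, 0.001]
wrist_force: [-0.5, -0.2, 6.1]
gripper_width: 0.0681
```

>>> move_arm(
  increments="0 0 -15 0 0 0 55;0 0 -25 0 0 0 55;0 0 -20 0 0 0 55;0 -25 0 0 0 0 55;0 -35 0 0 0 0 55;0 -35 0 0 0 0 55;0 -25 0 0 0 0 55;0 -6 0 0 0 0 55",
)

```text
time_s: 4.4
eef_pos: [0.5989, -0.1277, 0.0726]
eef_rot: [-0.003, 1.0, 0.004, -0.0]
wrist_force: [0.5, 0.3, -2.4]
gripper_width: 0.0681
```

>>> move_arm(
  increments="0 0 0 0 0 0 55;0 0 0 0 0 0 55;0 0 0 0 0 0 55",
)

```text
time_s: 4.65
eef_pos: [0.5985, -0.139, 0.0723]
eef_rot: [0.001, 1.0, -0.002, -0.0]
wrist_force: [-0.7, -0.5, -2.0]
gripper_width: 0.0681
```

```bash
cat >> h.py <<'E'
def meas(cx,cy,zlo,zhi,rad=.05,cams=('wrist','top','side')):
    print(manip.get_state()['eef_pos'].round(4),manip.get_state()['wrist_force'].round(1))
    for n in cams:
        P=cloud(cam(n)).reshape(-1,3);P=P[np.isfinite(P[:,0])]
        P=P[(np.hypot(P[:,0]-cx,P[:,1]-cy)<rad)&(P[:,2]>zlo)&(P[:,2]<zhi)]
        if len(P)<5: print(n,len(P)); continue
        (x,y),r=cv2.minEnclosingCircle(P[:,:2].astype(np.float32))
        print(n,len(P),'c %.4f %.4f r %.4f z3/50/97'%(x,y,r),np.percentile(P[:,2],[3,50,97]).round(4))
E
python3 - <<'E'
from h import *
meas(.599,-.1355,.095,.115)
meas(.599,-.1355,.01,.022,cams=('wrist',))
E
```

```text
[ 0.5985 -0.139   0.0723] [-0.7 -0.5 -2. ]
wrist 5787 c 0.5984 -0.1302 r 0.0492 z3/50/97 [0.0956 0.104  0.1139]
top 0
side 882 c 0.5981 -0.1407 r 0.0495 z3/50/97 [0.0955 0.1014 0.1134]
[ 0.5986 -0.1384  0.0724] [ 0.1  1.1 -1.5]
wrist 6355 c 0.5992 -0.1340 r 0.0446 z3/50/97 [0.0105 0.0168 0.0181]
```

>>> move_arm(
  increments="0 -2.5 15 0 0 0 55;0 0 15 0 0 0 55;0 0 8 0 0 0 55;0 0 3 0 0 0 55;0 0 1 0 0 0 55;0 0 0 0 0 0 55;0 0 0 0 0 0 55",
)

```text
time_s: 5.43
eef_pos: [0.5995, -0.1338, 0.0313]
eef_rot: [0.0, 1.0, -0.0, 0.001]
wrist_force: [0.6, 0.3, -3.0]
gripper_width: 0.0678
```

>>> move_arm(
  increments="0 0 0.7 0 0 0 55;0 0 0.7 0 0 0 55;0 0 0.5 0 0 0 55;0 0 0 0 0 0 55;0 0 0 0 0 0 93;0 0 0 0 0 0 93;0 0 0 0 0 0 93;0 0 0 0 0 0 93",
)

```text
time_s: 6.1
eef_pos: [0.5989, -0.1335, 0.0285]
eef_rot: [-0.0, 1.0, -0.0, -0.0]
wrist_force: [-0.9, 0.2, 0.1]
gripper_width: 0.0897
```

>>> move_arm(
  increments="0 0 0 0 0 0 93;0 0 -20 0 0 0 93;0 0 -35 0 0 0 93;0 0 -35 0 0 0 93;-24 27 0 0 0 0 93;-28 27 0 0 0 0 93;-28 27 0 0 0 0 93;-28 25 0 0 0 0 93",
)

```text
time_s: 6.77
eef_pos: [0.4896, -0.2409, 0.119]
eef_rot: [0.0, 1.0, -0.0, 0.0]
wrist_force: [0.4, -0.9, -0.2]
gripper_width: 0.0931
```

>>> move_arm(
  increments="-28 20 0 0 0 0 93;-24 0 0 0 0 0 93;0 0 0 0 0 0 93;0 0 0 0 0 0 93",
)

```text
time_s: 7.1
eef_pos: [0.4376, -0.26, 0.1188]
eef_rot: [-0.0, 1.0, -0.001, -0.0]
wrist_force: [0.2, 0.6, 1.1]
gripper_width: 0.0928
```

Run:
```python
from h import *
print('low');meas(.599,-.135,.05,.07)
print('cork');meas(.4388,-.2615,.018,.03)
```

```text
low
[ 0.4376 -0.26    0.1188] [0.2 0.6 1.1]
wrist 2002 c 0.5973 -0.1351 r 0.0350 z3/50/97 [0.0504 0.0579 0.0629]
top 165 c 0.5983 -0.1349 r 0.0347 z3/50/97 [0.053  0.0609 0.0641]
side 710 c 0.5987 -0.1345 r 0.0369 z3/50/97 [0.0503 0.0564 0.0616]
cork
[ 0.4406 -0.2587  0.119 ] [ 0.1 -0.1  0.1]
wrist 6876 c 0.4387 -0.2609 r 0.0340 z3/50/97 [0.0234 0.0249 0.0261]
top 578 c 0.4395 -0.2601 r 0.0343 z3/50/97 [0.0212 0.0242 0.027 ]
side 1669 c 0.4400 -0.2624 r 0.0351 z3/50/97 [0.0195 0.0234 0.025 ]
```

Low cup is on the base, centred and with its rim at about 61 mm. Now grip the cork flange with the fingertips, TCP near the flange's underside so the tips clear the cup rim when placing.

>>> move_arm(
  increments="-1.5 2 30 0 0 0 93; 0 0 35 0 0 0 93; 0 0 25 0 0 0 93;0 0 12 0 0 0 93;0 0 4 0 0 0 93;0 0 0 0 0 0 93;0 0 0 0 0 0 93",
)

```text
time_s: 7.98
eef_pos: [0.4383, -0.2613, 0.0132]
eef_rot: [0.0, 1.0, 0.0, 0.001]
wrist_force: [0.3, 0.0, -0.7]
gripper_width: 0.093
```

>>> move_arm(
  increments="0 0 0 0 0 0 55;0 0 0 0 0 0 55;0 0 0 0 0 0 55;0 0 0 0 0 0 55;0 0 0 0 0 0 55;0 0 0 0 0 0 55",
)

```text
time_s: 8.48
eef_pos: [0.4378, -0.2617, 0.0134]
eef_rot: [0.0, 1.0, -0.0, 0.001]
wrist_force: [-0.4, 0.3, 3.7]
gripper_width: 0.0676
```

>>> move_arm(
  increments="0 0 -10 0 0 0 55;0 0 -20 0 0 0 55;0 0 -30 0 0 0 55;0 0 -30 0 0 0 55;0 0 0 0 0 0 55;0 0 0 0 0 0 55",
)

```text
time_s: 8.98
eef_pos: [0.4382, -0.262, 0.1047]
eef_rot: [0.001, 1.0, -0.0, 0.002]
wrist_force: [-0.6, 1.2, -1.1]
gripper_width: 0.0672
```

Run:
```python
from h import *
print(manip.get_state()['gripper_width'],manip.get_state()['eef_pos'])
w=cam('wrist')['img'];s=cam('side')['img'];save(np.hstack([w[200:480,80:560],s[120:400,100:420]]),'pics/w2.png')
```

```text
0.06723285104260122 [ 0.43816424 -0.26197952  0.10465327]
```

View pics/w2.png

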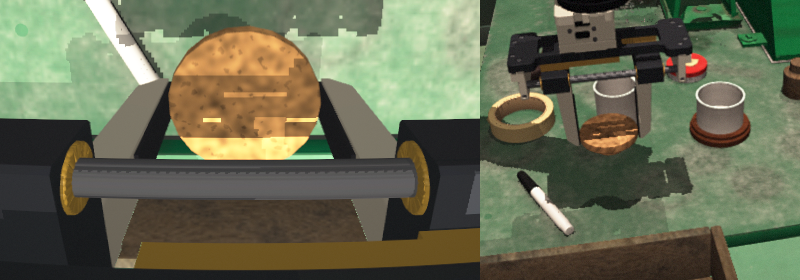

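The cork hangs between the tips, and its face at (245,95) may have swung about the jaw axis. I'll fit its top plane.

```bash
cat >> h.py <<'E'
def plane(cx,cy,zlo,zhi,rad,n='wrist',col=None):
    c=cam(n);X=cloud(c);m=np.isfinite(X[...,0])&(np.hypot(X[...,0]-cx,X[...,1]-cy)<rad)&(X[...,2]>zlo)&(X[...,2]<zhi)
    if col=='brown': i=c['img'].astype(int);m&=(i[...,0]-i[...,2]>40)
    P=X[m]
    for _ in range(3):
        q=P.mean(0);N=np.linalg.svd(P-q,full_matrices=False)[2][2];N*=np.sign(N[2]);P=P[abs((P-q)@N)<.004]
    print(n,len(P),q.round(4),'normal',N.round(3));(x,y),r=cv2.minEnclosingCircle(P[:,:2].astype(np.float32));print(' circ %.4f %.4f %.4f'%(x,y,r))
E
python3 - <<'E'
from h import *
for n in('wrist','side'): plane(.438,-.262,.08,.15,.04,n,'brown')
E
```

```text
wrist 16102 [ 0.4355 -0.2571  0.1138] normal [0.002 0.004 1.   ]
 circ 0.4356 -0.2605 0.0342
side 1637 [ 0.4363 -0.2657  0.112 ] normal [-0.001 -0.025  1.   ]
 circ 0.4349 -0.2616 0.0361
```

The cork is level. Carry it above the cup.

>>> move_arm(
  increments="12 -9 0 0 0 0 55;23 -18 0 0 0 0 55;28 -22 0 0 0 0 55;30 -24 0 0 0 0 55;30 -24 0 0 0 0 55;23 -18 0 0 0 0 55;12 -9 0 0 0 0 55;3 -2 0 0 0 0 55",
)

```text
time_s: 9.85
eef_pos: [0.6003, -0.1309, 0.1013]
eef_rot: [-0.002, 1.0, 0.003, -0.0]
wrist_force: [-0.2, -0.2, -0.1]
gripper_width: 0.068
```

>>> move_arm(
  increments="0 0 10 0 0 0 55;0 0 5 0 0 0 55;0 0 0 0 0 0 55;0 0 0 0 0 0 55;0 0 0 0 0 0 55",
)

```text
time_s: 10.27
eef_pos: [0.5975, -0.1369, 0.0876]
eef_rot: [0.0, 1.0, -0.001, -0.0]
wrist_force: [-0.0, -0.0, -0.7]
gripper_width: 0.0678
```

Run:
```python
from h import *
print(manip.get_state()['eef_pos'],manip.get_state()['gripper_width'])
for n in('wrist','side'): plane(.598,-.135,.085,.115,.045,n,'brown')
```

```text
[ 0.59748182 -0.13691843  0.08759099] 0.06779527260190238
wrist 16118 [ 0.5965 -0.1328  0.0989] normal [0.002 0.005 1.   ]
 circ 0.5967 -0.1364 0.0345
side 971 [ 0.5973 -0.1424  0.098 ] normal [-0.009 -0.03   1.   ]
 circ 0.5969 -0.1379 0.0349
```

>>> move_arm(
  increments="1 -1.5 8 0 0 0 55;0 0 8 0 0 0 55;0 0 5 0 0 0 55;0 0 3 0 0 0 55;0 0 1 0 0 0 55;0 0 0 0 0 0 55;0 0 0 0 0 0 55;0 0 0 0 0 0 55",
)

```text
time_s: 11.03
eef_pos: [0.5997, -0.134, 0.063]
eef_rot: [0.0, 1.0, -0.0, 0.0]
wrist_force: [0.6, 0.4, -0.5]
gripper_width: 0.0673
```

Now open the jaws, retreat, and go towards the tall cup at (0.4537,−0.1075).

>>> move_arm(
  increments="0 0 0 0 0 0 93;0 0 0 0 0 0 93;0 0 0 0 0 0 93;0 0 0 0 0 0 93;0 0 0 0 0 0 93;0 0 -15 0 0 0 93;0 0 -30 0 0 0 93;0 0 -30 0 0 0 93",
)

```text
time_s: 11.7
eef_pos: [0.5983, -0.1339, 0.1375]
eef_rot: [-0.0, 1.0, -0.0, -0.002]
wrist_force: [0.6, -0.0, -0.4]
gripper_width: 0.0934
```

>>> move_arm(
  increments="-15 -2 -20 0 0 0 93;-30 -5 0 0 0 0 93;-35 -7 0 0 0 0 93;-35 -7 0 0 0 0 93;-25 -5 0 0 0 0 93;-5 0 0 0 0 0 93;0 0 0 0 0 0 93;0 0 0 0 0 0 93",
)

```text
time_s: 12.37
eef_pos: [0.4559, -0.1083, 0.1583]
eef_rot: [0.0, 1.0, -0.0, 0.001]
wrist_force: [0.2, 0.3, 0.5]
gripper_width: 0.0931
```

Run:
```python
from h import *
for n in('wrist','side','top'): plane(.598,-.135,.06,.08,.045,n,'brown')
print('tall');meas(.4537,-.1075,.06,.09)
```

```text
wrist 6269 [ 0.5972 -0.1316  0.0718] normal [-0.007  0.005  1.   ]
 circ 0.5985 -0.1330 0.0345
side 1082 [ 0.5981 -0.1384  0.0706] normal [-0.003 -0.026  1.   ]
 circ 0.5986 -0.1345 0.0352
top 1017 [ 0.5984 -0.1337  0.0711] normal [-0.    -0.001  1.   ]
 circ 0.5983 -0.1339 0.0339
tall
[ 0.4562 -0.1081  0.1578] [ 0.6  0.1 -0.2]
wrist 2115 c 0.4536 -0.1067 r 0.0308 z3/50/97 [0.0611 0.0762 0.0798]
top 37 c 0.4745 -0.1101 r 0.0205 z3/50/97 [0.0636 0.0784 0.0807]
side 960 c 0.4543 -0.1077 r 0.0323 z3/50/97 [0.0605 0.0699 0.0785]
```

Cork is seated: top at 71 mm, level, centred at (0.598,−0.134). Grasp the tall cup.

>>> move_arm(
  increments="-2 -0.8 25 0 0 0 93; 0 0 35 0 0 0 93; 0 0 33 0 0 0 93;0 0 20 0 0 0 93;0 0 9 0 0 0 93;0 0 2 0 0 0 93;0 0 0 0 0 0 50;0 0 0 0 0 0 50",
)

```text
time_s: 13.33
eef_pos: [0.4535, -0.1072, 0.0347]
eef_rot: [0.0, 1.0, -0.0, 0.001]
wrist_force: [-0.1, -0.2, 0.3]
gripper_width: 0.084
```

>>> move_arm(
  increments="0 0 0 0 0 0 50;0 0 0 0 0 0 50;0 0 0 0 0 0 50;0 0 0 0 0 0 50;0 0 0 0 0 0 50;0 0 0 0 0 0 50",
)

```text
time_s: 13.83
eef_pos: [0.4534, -0.1073, 0.0345]
eef_rot: [0.0, 1.0, -0.0, 0.001]
wrist_force: [-0.1, -0.2, 6.2]
gripper_width: 0.0599
```

>>> move_arm(
  increments="0 0 -12 0 0 0 50;0 0 -25 0 0 0 50;0 0 -30 0 0 0 50;0 0 -25 0 0 0 50;0 0 -8 0 0 0 50;0 0 0 0 0 0 50;15 3 0 0 0 0 50;25 5 0 0 0 0 50",
)

```text
time_s: 14.5
eef_pos: [0.4886, -0.1149, 0.1319]
eef_rot: [-0.0, 1.0, -0.0, -0.004]
wrist_force: [0.6, -0.3, -1.9]
gripper_width: 0.0603
```

>>> move_arm(
  increments="30 6 0 0 0 0 50;30 6 0 0 0 0 50;25 4 0 0 0 0 50;14 2 0 0 0 0 50;5.5 1 0 0 0 0 50;0 0 0 0 0 0 50;0 0 0 0 0 0 50;0 0 0 0 0 0 50",
)

```text
time_s: 15.17
eef_pos: [0.595, -0.134, 0.1328]
eef_rot: [-0.0, 1.0, -0.0, -0.002]
wrist_force: [-0.8, 0.1, -1.9]
gripper_width: 0.0604
```

Run:
```python
from h import *
print(manip.get_state()['gripper_width'])
meas(.598,-.134,.165,.185,.034,cams=('wrist',))
c=cam('wrist');save(c['img'],'pics/w3.png');s=cam('side')['img'];save(np.hstack([c['img'][160:480,120:520],s[80:400,220:520]]),'pics/w3.png')
```

```text
0.06035234526199388
[ 0.595  -0.134   0.1328] [-0.8  0.1 -1.9]
wrist 5102 c 0.5977 -0.1323 r 0.0339 z3/50/97 [0.1658 0.1763 0.182 ]
```

View pics/w3.png

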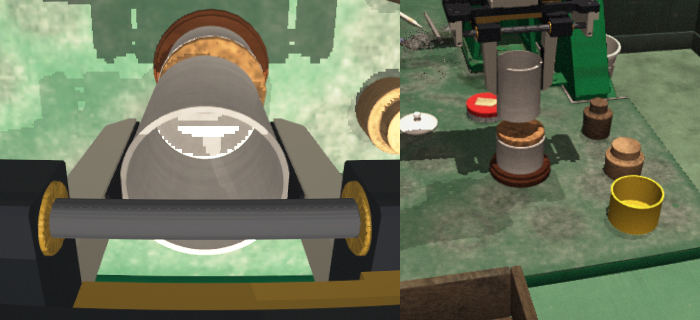

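The tall cup is held upright at crop (205,180), directly over the cork in both views. Lower it.

>>> move_arm(
  increments="1 0 8 0 0 0 50;0 0 8 0 0 0 50;0 0 5 0 0 0 50;0 0 3 0 0 0 50;0 0 1 0 0 0 50;0 0 0 0 0 0 50;0 0 0 0 0 0 50;0 0 0 0 0 0 50",
)

```text
time_s: 15.98
eef_pos: [0.5982, -0.1342, 0.109]
eef_rot: [-0.0, 1.0, -0.0, 0.0]
wrist_force: [1.2, -0.1, -2.2]
gripper_width: 0.0602
```

>>> move_arm(
  increments="0 0 1 0 0 0 50;0 0 1 0 0 0 50;0 0 0.7 0 0 0 50;0 0 0.7 0 0 0 50;0 0 0 0 0 0 50;0 0 0 0 0 0 50",
)

```text
time_s: 16.48
eef_pos: [0.5979, -0.1342, 0.1056]
eef_rot: [0.0, 1.0, -0.0, 0.0]
wrist_force: [-1.1, -1.1, 0.1]
gripper_width: 0.0601
```

The weight has come off the wrist, so the cup is in contact. Release and head for the lid.

>>> move_arm(
  increments="0 0 0 0 0 0 93;0 0 0 0 0 0 93;0 0 0 0 0 0 93;0 0 0 0 0 0 93;0 0 0 0 0 0 93;0 0 0 0 0 0 93;0 0 -25 0 0 0 93;0 0 -35 0 0 0 93",
)

```text
time_s: 17.15
eef_pos: [0.5952, -0.134, 0.1626]
eef_rot: [-0.001, 1.0, -0.0, -0.004]
wrist_force: [0.9, 0.0, -0.6]
gripper_width: 0.0927
```

>>> move_arm(
  increments="0 0 -20 0 0 0 93;-15 -15 0 0 0 0 93;-22 -26 0 0 0 0 93;-25 -30 0 0 0 0 93;-25 -30 0 0 0 0 93;-25 -30 0 0 0 0 93;-25 -22 0 0 0 0 93;0 0 0 0 0 0 93",
)

```text
time_s: 17.82
eef_pos: [0.4554, 0.0243, 0.1857]
eef_rot: [-0.001, 1.0, 0.005, -0.002]
wrist_force: [-0.2, -0.2, -1.3]
gripper_width: 0.093
```

>>> move_arm(
  increments="0 0 30 0 0 0 60;0 0 30 0 0 0 60;0 0 30 0 0 0 45;0 0 0 0 0 0 45;0 0 0 0 0 0 45",
)

```text
time_s: 18.23
eef_pos: [0.4604, 0.0186, 0.0948]
eef_rot: [0.0, 1.0, -0.0, -0.001]
wrist_force: [0.3, -0.1, 0.6]
gripper_width: 0.0642
```

Run:
```python
from h import *
print('tall');meas(.598,-.134,.135,.16)
print('lid');meas(.4605,.0195,.003,.03);meas(.4605,.0195,.0165,.03,.02)
s=cam('side')['img'];w=cam('wrist')['img'];save(np.hstack([w[100:480:,100:540],s[80:400,180:520].repeat(1,0)[:320].copy()if 0 else cv2.copyMakeBorder(s[80:400,180:520],0,60,0,0,0)]),'pics/w4.png')
```

```text
tall
[0.4604 0.0186 0.0948] [ 0.3 -0.1  0.6]
wrist 0
top 196 c 0.5971 -0.1342 r 0.0307 z3/50/97 [0.1365 0.1488 0.1514]
side 833 c 0.5992 -0.1341 r 0.0331 z3/50/97 [0.1354 0.1429 0.1493]
lid
[0.4625 0.0189 0.0969] [-0.5 -0.7  0.3]
wrist 6497 c 0.4647 0.0283 r 0.0406 z3/50/97 [0.0045 0.0087 0.0218]
top 290 c 0.4583 0.0038 r 0.0430 z3/50/97 [0.0033 0.0077 0.019 ]
side 636 c 0.4688 0.0175 r 0.0381 z3/50/97 [0.0035 0.0076 0.0199]
[0.4621 0.0189 0.0968] [ 0.5  0.  -0.2]
wrist 290 c 0.4619 0.0204 r 0.0065 z3/50/97 [0.0192 0.0229 0.0245]
top 10 c 0.4618 0.0221 r 0.0049 z3/50/97 [0.0209 0.0221 0.0256]
side 34 c 0.4629 0.0187 r 0.0061 z3/50/97 [0.017  0.0199 0.0229]
```

View pics/w4.png

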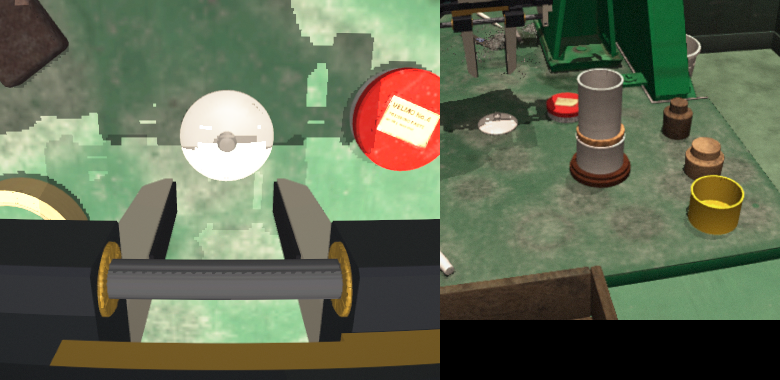

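The pile is good so far: the tall cup is centred at (0.598,−0.134) with its rim at about 149 mm. The lid knob at (227,142) measures (0.462,0.020). Descend to the knob.

>>> move_arm(
  increments="0 -1.2 25 0 0 0 35; 0 0 30 0 0 0 35; 0 0 18 0 0 0 35;0 0 7 0 0 0 35;0 0 0 0 0 0 35;0 0 0 0 0 0 35;0 0 0 0 0 0 35;0 0 0 0 0 0 35",
)

```text
time_s: 19.45
eef_pos: [0.4619, 0.0201, 0.0165]
eef_rot: [-0.0, 1.0, -0.0, 0.001]
wrist_force: [0.7, -0.5, -0.3]
gripper_width: 0.0349
```

>>> move_arm(
  increments="0 0 2.5 0 0 0 30;0 0 0 0 0 0 5;0 0 0 0 0 0 5;0 0 0 0 0 0 5;0 0 0 0 0 0 5;0 0 0 0 0 0 5;0 0 0 0 0 0 5;0 0 0 0 0 0 5",
)

```text
time_s: 20.12
eef_pos: [0.4611, 0.0201, 0.013]
eef_rot: [-0.0, 1.0, -0.0, 0.0]
wrist_force: [-0.5, 0.3, 2.3]
gripper_width: 0.0111
```

Width 11 mm suggests the knob is rounded or slightly off centre. Lift gently and check.

>>> move_arm(
  increments="0 0 0 0 0 0 5;0 0 0 0 0 0 5;0 0 -5 0 0 0 5;0 0 -10 0 0 0 5;0 0 -15 0 0 0 5;0 0 0 0 0 0 5;0 0 0 0 0 0 5",
)

```text
time_s: 20.7
eef_pos: [0.4613, 0.02, 0.0432]
eef_rot: [-0.0, 1.0, -0.0, 0.001]
wrist_force: [-0.1, -0.5, -1.1]
gripper_width: 0.0112
```

Run:
```python
from h import *
print(manip.get_state()['gripper_width'],manip.get_state()['eef_pos'],manip.get_state()['wrist_force'])
s=cam('side')['img'];w=cam('wrist')['img'];save(np.hstack([w[100:480:,100:540],cv2.resize(s[100:260,140:290],(356,380))]),'pics/w5.png')
```

```text
0.011238508476643604 [0.461275   0.02003781 0.04322805] [-0.08880791 -0.52454679 -1.07636612]
```

View pics/w5.png

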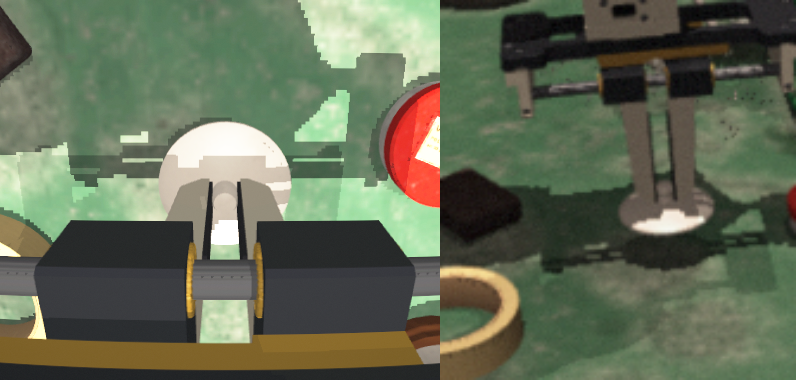

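The lid is held level by its knob (about (225,195) in the wrist view). Lift and carry it over the tall cup.

>>> move_arm(
  increments="0 0 -15 0 0 0 5;0 0 -30 0 0 0 5;0 0 -35 0 0 0 5;0 0 -35 0 0 0 5;0 0 -25 0 0 0 5;0 0 -7 0 0 0 5;0 0 0 0 0 0 5;7 8 0 0 0 0 5",
)

```text
time_s: 21.47
eef_pos: [0.4661, 0.0132, 0.1888]
eef_rot: [-0.0, 1.0, 0.001, -0.002]
wrist_force: [0.3, 0.1, -0.7]
gripper_width: 0.0115
```

>>> move_arm(
  increments="15 17 0 0 0 0 5;22 25 0 0 0 0 5;24 27 0 0 0 0 5;24 27 0 0 0 0 5;22 25 0 0 0 0 5;15 17 0 0 0 0 5;8 8 0 0 0 0 5;0 0 0 0 0 0 5",
)

```text
time_s: 22.13
eef_pos: [0.5979, -0.1383, 0.1858]
eef_rot: [0.001, 1.0, -0.003, -0.002]
wrist_force: [-1.1, -0.0, -1.6]
gripper_width: 0.0115
```

>>> move_arm(
  increments="0 0 0 0 0 0 5;0 0 0 0 0 0 5;0 0 0 0 0 0 5",
)

```text
time_s: 22.38
eef_pos: [0.597, -0.1325, 0.1891]
eef_rot: [-0.001, 1.0, 0.001, -0.001]
wrist_force: [0.5, -0.3, -0.1]
gripper_width: 0.0111
```

Run:
```python
from h import *
print(manip.get_state()['gripper_width'])
meas(.598,-.134,.169,.186,.045,cams=('wrist','side'))
s=cam('side')['img'];w=cam('wrist')['img'];save(np.hstack([w[100:480:,100:540],cv2.resize(s[80:280,220:420],(380,380))]),'pics/w6.png')
```

```text
0.011140004797439533
[ 0.597  -0.1325  0.1891] [ 0.5 -0.3 -0.1]
wrist 7010 c 0.5963 -0.1318 r 0.0329 z3/50/97 [0.1801 0.1837 0.1859]
side 739 c 0.5970 -0.1349 r 0.0330 z3/50/97 [0.1776 0.1826 0.1855]
```

View pics/w6.png

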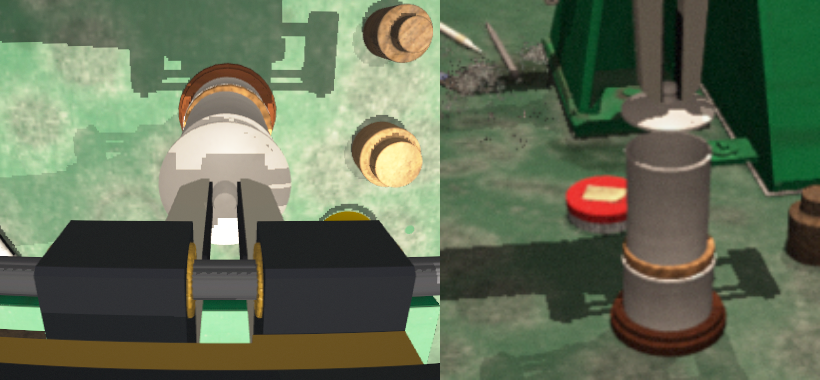

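The lid is level and over the cup, about 27 mm up. Lower it.

>>> move_arm(
  increments="1 0.5 8 0 0 0 5;0 0 8 0 0 0 5;0 0 5 0 0 0 5;0 0 3 0 0 0 5;0 0 0 0 0 0 5;0 0 0 0 0 0 5;0 0 0 0 0 0 5;0 0 0 0 0 0 5",
)

```text
time_s: 23.25
eef_pos: [0.5992, -0.1345, 0.1662]
eef_rot: [-0.0, 1.0, -0.0, 0.0]
wrist_force: [0.7, -0.7, -1.3]
gripper_width: 0.0108
```

>>> move_arm(
  increments="0 0 1 0 0 0 5;0 0 1 0 0 0 5;0 0 0.8 0 0 0 5;0 0 0.7 0 0 0 5;0 0 0 0 0 0 5;0 0 0 0 0 0 5;0 0 0 0 0 0 5",
)

```text
time_s: 23.83
eef_pos: [0.5989, -0.1345, 0.1624]
eef_rot: [-0.0, 1.0, -0.0, -0.0]
wrist_force: [-0.2, 0.3, -0.3]
gripper_width: 0.0111
```

Weight is mostly off at the expected height (0.162). Release and retreat straight up.

>>> move_arm(
  increments="0 0 0 0 0 0 20;0 0 0 0 0 0 30;0 0 0 0 0 0 40;0 0 0 0 0 0 40;0 0 0 0 0 0 40;0 0 -10 0 0 0 40;0 0 -25 0 0 0 40;0 0 -35 0 0 0 40",
)

```text
time_s: 24.5
eef_pos: [0.5969, -0.1344, 0.231]
eef_rot: [-0.001, 1.0, -0.0, -0.003]
wrist_force: [1.0, -0.7, 0.6]
gripper_width: 0.0395
```

>>> move_arm(
  increments="0 0 -30 0 0 0 40;-25 25 0 0 0 0 40;-28 28 0 0 0 0 40;-28 28 0 0 0 0 40;-20 20 0 0 0 0 40;0 0 0 0 0 0 40;0 0 0 0 0 0 40;0 0 0 0 0 0 40",
)

```text
time_s: 25.17
eef_pos: [0.4987, -0.2346, 0.2632]
eef_rot: [-0.0, 1.0, 0.0, 0.001]
wrist_force: [-0.2, 0.5, -0.8]
gripper_width: 0.0398
```

Run:
```python
from h import *
meas(.598,-.134,.15,.175,.045)
meas(.598,-.134,.164,.175,.02)
plane(.598,-.134,.15,.163,.04,'top')
s=cam('side')['img'];w=cam('top')['img'];save(np.hstack([cv2.resize(w[140:340,200:420],(418,380)),cv2.resize(s[80:280,220:420],(380,380))]),'pics/w7.png')
```

```text
[ 0.4987 -0.2346  0.2632] [-0.2  0.5 -0.8]
wrist 7212 c 0.5980 -0.1337 r 0.0331 z3/50/97 [0.1533 0.1576 0.1707]
top 1174 c 0.5980 -0.1343 r 0.0327 z3/50/97 [0.1523 0.1569 0.17  ]
side 909 c 0.5987 -0.1365 r 0.0330 z3/50/97 [0.1512 0.1558 0.169 ]
[ 0.4991 -0.2338  0.2626] [ 0.2 -0.  -0.4]
wrist 327 c 0.5976 -0.1345 r 0.0067 z3/50/97 [0.1676 0.1716 0.1732]
top 48 c 0.5978 -0.1343 r 0.0066 z3/50/97 [0.1663 0.1708 0.1737]
side 57 c 0.5985 -0.1370 r 0.0069 z3/50/97 [0.1649 0.1688 0.1714]
top 1049 [ 0.5973 -0.1343  0.1567] normal [-0.006 -0.005  1.   ]
 circ 0.5975 -0.1342 0.0324
```

View pics/w7.png

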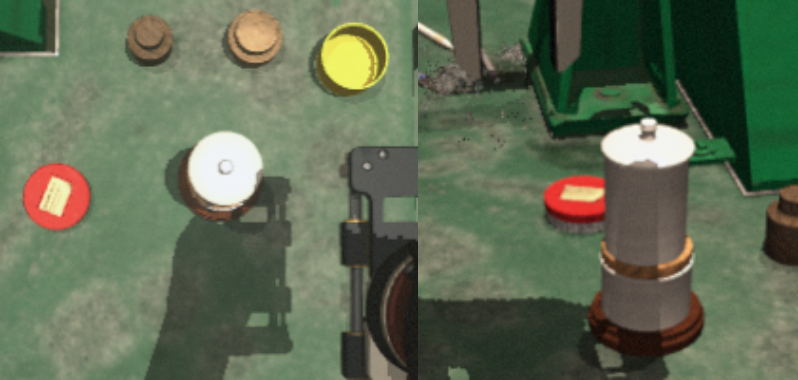

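The pile is upright and centred, with the lid at (0.598,−0.134), its knob top at about 172 mm and the lid level. The gripper is clear of everything.

```bash
python3 -c "
from cell import manip
print(manip.job_done())"
```

```text
the job is handed in; nothing more can be done
None
```

I built the pile on the dark base in the order you gave: low cup, cork, tall cup, lid. I released each piece before fetching the next, and handed the job in at about 25.5 s of robot time.

- **Position:** All four centres measured within about 2 mm of (0.598, −0.134), against about (0.599, −0.135) for the base. The exception was the side camera, which put the lid about 2.5 mm off in y.
- **Height and level:** The low cup's rim was at 61 mm, the cork's top at 71 mm, the tall cup's rim at 149 mm and the knob's top at about 172 mm. The cork and lid tops were level within 0.01 rad in the top camera. The side camera gave the cork 0.026 rad.
- **Left alone:** In the last picture the paste tin, the formers and the yellow look-alike stood undisturbed, and the gripper was clear. I did not re-measure them.
- **Disagreements:** The jaws closed to 11 mm on the 14 mm knob, but the lid lifted and stayed level. TCP readings jittered by 1–3 mm. The cameras mostly agreed to 1–2 mm.

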